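Sweep the used caps into the collecting pan

TASK

Three used blue screw caps lie about on the microscopy bench: with your fingertips, sweep all three across the bench and through the open mouth of the green collecting pan, until each lies flat and wholly inside it. Only slide them, gently: do not pick caps up, tip them on edge or squeeze them, and leave the clean white cap, the amber vial, the dish, the red box, the grey jar and the beaker standing where they are.

Things in the scene. Friction and masses are not known exactly. Their poses are not given: they have to be found in the camera images.
- pan: green three-walled collecting pan with a yellow floor, fixed to the bench; 120 mm long (its x) by 172 mm wide (its y), walls 25 mm high and 6 mm thick, inside 160 mm wide. Its mouth, at x = -60 mm, is fully open and faces roughly towards the robot; the back wall's inner face is at x = +54 mm. The floor is flush with the bench, so there is no sill. Origin: centre of its underside at bench height; own x points from the mouth to the back wall.
- cap_a: blue plastic screw cap lying flat on the bench: ribbed disc, diameter 38 mm over the ribs, 14 mm high, about 20 g, slides easily. Origin: centre of its underside; z up when flat.
- cap_b: blue plastic screw cap lying flat on the bench: ribbed disc, diameter 38 mm over the ribs, 14 mm high, about 20 g, slides easily. Origin: centre of its underside; z up when flat.
- cap_c: blue plastic screw cap lying flat on the bench: ribbed disc, diameter 38 mm over the ribs, 14 mm high, about 20 g, slides easily. Origin: centre of its underside; z up when flat.
- white_cap: clean white screw cap of the same size as the blue ones (diameter 38 mm, 14 mm high), loose among them; to be left alone. Origin: centre of its underside.
- vial: small amber vial with black lid, diameter 30 mm, 50 mm high, standing loose among the caps; to be left alone. Origin: centre of its underside.
- petri: closed round glass dish, diameter 94 mm, 17 mm high, loose, beside the pan; to be left alone. Origin: centre of its underside.
- slide_box: closed red slide box, 86 x 71 mm, 35 mm high, loose, beside the pan; to be left alone. Origin: centre of its underside.
- jar: grey jar with white lid, diameter 48 mm, 60 mm high, loose, at one side of the work area; to be left alone. Origin: centre of its underside.
- beaker: small glass beaker, diameter 70 mm, 85 mm high, loose, at one side of the work area; to be left alone. Origin: centre of its underside.
Not all that is in view belongs to the job. Leave any black or turquoise look-alike of the cap_c alone.

How it is judged:
By the outcome, as a careful person would: the job done as asked, in the order asked, and still so for the second after the job is handed in, with the robot touching nothing.
It also fails if it takes over 72 s, if anything falls off the work surface, if the arm or the gripper's body presses on something with over 40 N, if the wrist force passes 120 N, or if a joint passes its speed limit or range.

ROBOT

A 6-joint arm with a two-finger parallel gripper is mounted at the origin on the work surface. World frame = base frame: x ahead of the robot, y to its left, z up, the work surface at z = 0. Lengths are in mm, angles in rad, forces in N, time in s.
With the tool pointing down it reaches from about 350 to 875 mm from the base axis. Payload 4.2 kg.
Tool frame: the origin (TCP) lies on the mounting face of the last link; the fingertips stand 173 mm ahead of it and the grasp point (between the pads) lies 155 mm ahead of it; z points along the fingers, y is the direction in which the jaws open and shut (so a half turn about z gives the same grasp; the last joint's range is limited). The gripper opens to 85 mm and grips with 20 to 120 N. Pads are 22 mm wide; open, the fingers measure 114 mm over their backs; the gripper's body (76 mm by 85 mm) begins 54 mm behind the grasp point. The pads swing forward as they close: fully open they stand 13 mm farther back than shut.
Start: joints at [-0.864, 0.385, 0.008, 0, -1.194, -0.259], TCP at [270.627, -563.348, 404.712] pointing down, gripper open.
Joint ranges: [-3.14, 3.14], [-1.21, 2.06], [-1.07, 1.41], [-3.16, 2.05], [-2.99, -0.16], [-3.1, 3.1]. Speed limits (rad/s): [2.79, 2.79, 3.14, 3.14, 3.14, 3.14].

INTERFACE

Orientations are given as a unit quaternion [x, y, z, w].
In Python, from bench import arm gives the robot as it stands.
- The arm moves only by the shell command python3 -m jog 'ROWS' [OPENING]. ROWS is JSON, a list that holds one entry, the list of rows, each a list of 4 numbers: the shift along the tool's x, y, z in mm, then the turn about the tool's z in degrees. In form: [[[x, y, z, spin], ...]]. A call has exactly 5 rows; each row is the pose to reach, as a shift and turn from the pose measured when the call began, along the tool's axes at that moment; what a row does not reach only later rows make up. A row lasts 1/8 s, in which the tool goes at most 62.5 mm and 10.7 degrees, less where a joint would pass 70% of its speed; a pose out of reach is approached as far as the arm can. A call with a gripper value outside its range is refused whole. OPENING is the finger opening in mm, from 0 to 85.4, set as the call begins (- or left out, the last holds). The fingers move at their own pace and stop on an object; the grip force is fixed at half the most. Time passes only in rows, so rows that repeat a pose let the fingers close, or fill a call up. It gives the time, the measured TCP pose, the force and the opening at its end, in the units of the state.
- arm.read_state(): the state, without advancing time (a new reading comes with each control period).
- arm.get_image(name): name is "side" or "top"; returns (picture, depth): 384x512x3 uint8, blue, green, red; 384x512 float32, mm along the optical axis (not along the pixel's ray), 0 where there is no reading.
- arm.camera_params(name): a dict with "mtx" (3x3 intrinsics, pixels), "R" (3x3) and "t" (3): a world point X has camera coordinates R X + t. Camera axes: x right, y down, z forward; pixel columns grow to the right and rows downward; lengths in mm; the calibration is good to about 2 mm. A picture is of the moment at which its call begins. camera_params takes no time and is no camera call.
- arm.job_done(): hands the job in, once; it reports no verdict.
The state is a dict: "clock": time; "joints": joint angles; "joint_vel": joint speeds; "joint_efforts": joint torques, N m; "position": TCP position; "ee_rot": TCP orientation; "contact_force": force on the tool from outside, world axes, zero at the start; "wrist_torque": the same for the moment, N m; "gripper_width": finger opening in mm.
Only numpy, scipy, OpenCV 4.12 (cv2) and the standard library are available. Lean on these libraries where they do the work, as an engineer would, in place of code of your own. Each camera call takes 0.05 s, during which the arm holds its last target.

## Working session

There is one attempt and no reset: what is moved stays moved. The work goes in short steps, Python scripts to look and compute and a shell command to move; the robot and the scene stay as the last step left them, time stands still between calls to the robot, and variables do not carry over. Pictures are saved under pics/ and viewed, and the job is handed in when it is done.

```bash
ls; mkdir -p pics
python3 - <<'E'
from bench import arm
import cv2,numpy as np
for n in("top","side"):
    im,d=arm.get_image(n); cv2.imwrite(f"pics/{n}0.png",im); np.save(f"pics/{n}0.npy",d)
    p=arm.camera_params(n); print(n,np.round(p["mtx"],1).tolist(),np.round(p["R"],4).tolist(),np.round(p["t"],1).tolist())
print(arm.read_state())
E
```

```text
pics
top [[413.3, 0.0, 258.2], [0.0, 413.3, 194.9], [0.0, 0.0, 1.0]] [[-0.0013, -1.0, 0.0079], [-0.9958, 0.0006, -0.0918], [0.0918, -0.0079, -0.9957]] [-7.9, 541.4, 1412.3]
side [[371.2, 0.0, 252.5], [0.0, 371.2, 188.3], [0.0, 0.0, 1.0]] [[-0.9682, -0.2501, 0.008], [-0.181, 0.6778, -0.7127], [0.1728, -0.6914, -0.7015]] [549.7, 118.2, 919.6]
{'clock': 0.1, 'joints': array([-8.64413255e-01,  3.85469652e-01,  6.79934242e-03, -4.47751939e-04,
       -1.19399031e+00, -2.58577897e-01]), 'joint_vel': array([ 1.14780145e-04, -1.26256420e-03,  3.49143268e-03,  7.50736794e-04,
        3.87623906e-04, -8.25138658e-05]), 'joint_efforts': array([-9.85450642e-04, -3.93319416e+01,  1.88930082e+01,  4.19799060e+00,
       -2.57783577e-03,  4.77702315e-06]), 'position': array([ 270.56408843, -563.20726086,  403.74922144]), 'ee_rot': array([-2.21955866e-01,  9.75056245e-01,  9.22289541e-04, -2.48156924e-04]), 'contact_force': array([ 0.37716699,  0.29885213, -0.42191728]), 'wrist_torque': array([-0.00697147, -0.02577144,  0.00890906]), 'gripper_width': 84.98702915147543}
```

View pics/top0.png

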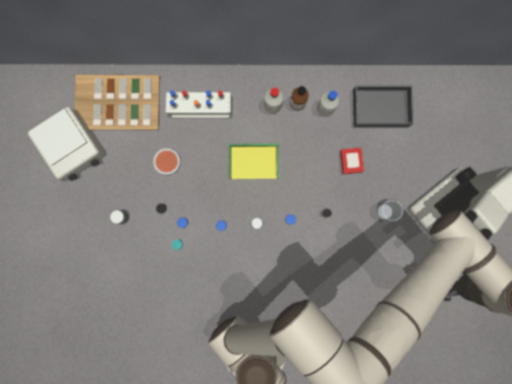

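View pics/side0.png

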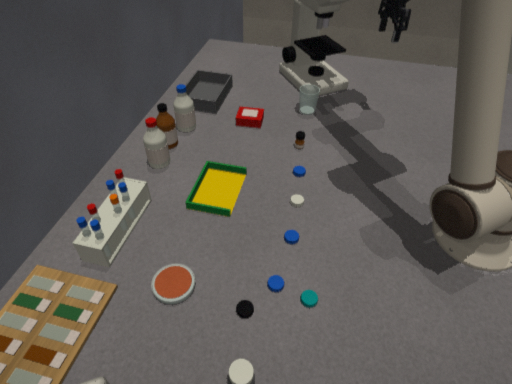

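The top view shows blue caps at about (182,222), (222,225) and (291,219). The possible confusions are the white cap (257,223), teal cap (177,244), black cap (161,208) and the vial's black lid (326,212). The pan is at (254,162), with its mouth towards the robot. Next I'll measure these and crop in close.

```bash
cat > h.py <<'E'
from bench import arm
import cv2,numpy as np
def ray(n,u,v,z):
    p=arm.camera_params(n);R=np.array(p["R"]);t=np.array(p["t"])
    c=-R.T@t; d=R.T@np.linalg.inv(p["mtx"])@[u,v,1]
    return c+d*(z-c[2])/d[2]
def proj(n,X):
    p=arm.camera_params(n);q=np.array(p["mtx"])@(np.array(p["R"])@X+p["t"]);return q[:2]/q[2]
R_={'blue':((105,120,60),(125,255,255)),'green':((50,120,40),(75,255,255)),'yellow':((22,120,80),(35,255,255)),'red':((0,120,60),(8,255,255)),'teal':((80,100,50),(98,255,255)),'black':((0,0,0),(180,255,40)),'white':((0,0,170),(180,50,255))}
def blobs(n,im,col,lo=15,hi=4000):
    m=cv2.inRange(cv2.cvtColor(im,cv2.COLOR_BGR2HSV),*[np.array(x) for x in R_[col]])
    k,l,s,c=cv2.connectedComponentsWithStats(m)
    return [(c[i],s[i]) for i in range(1,k) if lo<s[i][4]<hi],m
E
python3 - <<'E'
from h import *
for n in("top","side"):
    im=cv2.imread(f"pics/{n}0.png")
    for c,z in(('blue',12),('white',12),('teal',12),('black',12),('yellow',0),('green',25),('red',20)):
        b,m=blobs(n,im,c)
        for ce,s in b:
            P=ray(n,*ce,z)
            if 300<P[0]<800: print(n,c,ce.round(1),s[4],s[2:4],P.round(0)[:2])
        if c=='yellow':
            cnt=cv2.findContours(m,0,2)[0];r=cv2.minAreaRect(max(cnt,key=cv2.contourArea));print([ray(n,*q,0).round(0)[:2].tolist() for q in cv2.boxPoints(r)])
im=cv2.imread("pics/top0.png")[130:260,90:420];cv2.imwrite("pics/crop0.png",cv2.resize(im,None,fx=2.4,fy=2.4,interpolation=2))
E
```

```text
top blue [290.2 218.9] 66 [9 9] [ 458. -120.]
top blue [182.  222.1] 68 [9 9] [448. 257.]
top blue [221. 225.] 69 [9 9] [437. 121.]
top white [ 62.  142.1] 2758 [69 71] [730. 685.]
top white [164.6 161. ] 131 [26 26] [663. 322.]
top white [352.4 160. ] 136 [12 13] [ 667. -342.]
top white [496.4 204.6] 1255 [37 60] [ 508. -846.]
top white [428.3 196.7] 185 [39 35] [ 536. -607.]
top white [385.  211.3] 104 [11 13] [ 485. -453.]
top white [116.1 216.4] 139 [13 14] [468. 487.]
top white [428.1 219.5] 102 [13 12] [ 456. -603.]
top white [256.5 222.9] 95 [10 11] [445.  -2.]
top teal [176.7 244. ] 66 [10  9] [372. 274.]
top black [460.6 177.1] 29 [6 9] [ 605. -724.]
top black [466.7 191.2] 78 [18 16] [ 555. -744.]
top yellow [253.2 161.7] 1429 [46 32] [663.   9.]
[[719.0, 89.0], [719.0, -72.0], [608.0, -72.0], [608.0, 88.0]]
top red [351.2 160.7] 294 [23 26] [ 663. -336.]
top red [166.1 160.9] 301 [20 19] [662. 315.]
side blue [298.8 170.7] 114 [13 11] [ 460. -114.]
side blue [291.2 236.3] 174 [15 14] [438. 127.]
side blue [275.5 283. ] 221 [16 17] [449. 262.]
side white [335.2  72.5] 71 [23 20] [ 415. -739.]
side white [249.6 112.4] 73 [14  6] [ 673. -369.]
side white [296.9 198.6] 85 [13  9] [446.  -2.]
side white [240.7 371.2] 474 [24 25] [472. 457.]
side white [ 94.9 382.4] 17 [9 3] [718. 540.]
side teal [308.9 298. ] 243 [17 18] [373. 279.]
side black [324.   14.8] 81 [18  6] [  532. -1361.]
side black [319.   46.8] 748 [52 26] [ 508. -962.]
side black [288.9  54.1] 182 [13 17] [ 625. -853.]
side black [315.7  70.6] 131 [16 10] [ 493. -734.]
side black [223.4  93.5] 104 [16 30] [ 799. -465.]
side black [299.9 135.5] 61 [9 8] [ 484. -282.]
side black [244.5 308.8] 241 [18 18] [498. 337.]
side yellow [219.5 188.4] 1506 [54 47] [662.   3.]
[[719.0, 68.0], [740.0, -100.0], [607.0, -72.0], [601.0, 87.0]]
side green [211.4 187.7] 699 [60 55] [674.  30.]
side red [249.4 117.7] 374 [28 21] [ 663. -326.]
```

View pics/crop0.png

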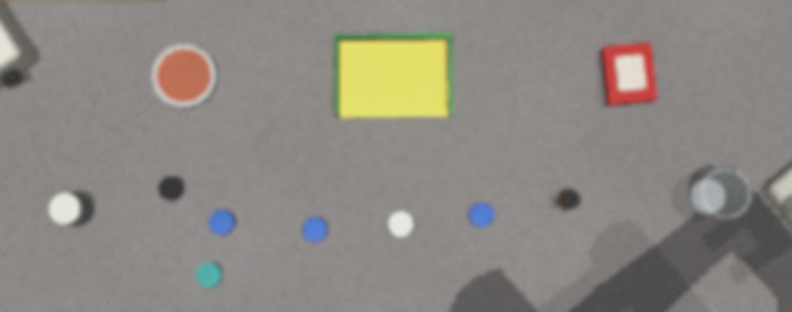

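```bash
cat >> h.py <<'E'
from scipy.spatial.transform import Rotation as Ro
def rows(wps):
    "world (x,y,z,yaw of tool x in deg) -> rows from the present pose"
    s=arm.read_state();R=Ro.from_quat(s["ee_rot"]).as_matrix();p=np.array(s["position"])
    y0=np.degrees(np.arctan2(R[1,0],R[0,0]))
    print("t",round(s["clock"],2),"pos",p.round(1),"yaw",round(y0,1),"tilt",R[:,2].round(3),"F",np.round(s["contact_force"],1),"w",round(s["gripper_width"],1),"j",np.round(s["joints"],2))
    for w in wps: print([int(a) for a in np.round(R.T@(np.array(w[:3])-p))],round(-((w[3]-y0+180)%360-180)))
E
python3 -c "
from h import *
import numpy as np
print(ray('top',326,212,50),ray('side',300,135,50))
rows([(400,-200,350,-65),(428,305,300,-65)])"
```

```text
[ 480.47054565 -239.09030664   50.        ] [ 479.14738974 -232.93145725   50.        ]
t 0.1 pos [ 270.6 -563.2  403.7] yaw -154.4 tilt [-0.001  0.002 -1.   ] F [ 0.4  0.3 -0.4] w 85.0 j [-0.86  0.39  0.01 -0.   -1.19 -0.26]
[-274, 271, 54] -89
[-518, 714, 105] -89
```

```bash
python3 -m jog '[[[-55,54,10,-10],[-110,108,20,-20],[-165,162,30,-30],[-220,217,42,-40],[-274,271,54,-50]]]' 26; python3 -c "
from h import *
rows([(420,50,350,-65),(428,305,300,-65)])"
```

```text
clock: 0.72
position: [375.1, -270.1, 361.3]
ee_rot: [-0.615, 0.788, 0.001, 0.0]
contact_force: [1.4, 0.6, 0.2]
gripper_width: 26.3
t 0.72 pos [ 375.1 -270.1  361.3] yaw -104.0 tilt [-0.001  0.002 -1.   ] F [1.4 0.6 0.2] w 26.3 j [-0.27  0.15 -0.44 -0.   -0.99  0.03]
[-321, 34, 12] -39
[-571, 88, 62] -39
```

```bash
python3 -m jog '[[[-62,6,2,-10],[-124,13,4,-20],[-186,20,7,-30],[-248,27,10,-39],[-310,33,12,-39]]]'; python3 -m jog '[[[-22,-50,5,0],[-44,-100,10,0],[-66,-150,20,0],[-66,-180,30,0],[-66,-180,30,0]]]'; python3 -c "
from h import *
rows([(428,305,250,-65),(428,305,175,-65)])"
```

```text
clock: 1.35
position: [417.7, 39.3, 349.8]
ee_rot: [0.844, -0.537, -0.001, -0.001]
contact_force: [1.2, -0.1, 0.0]
gripper_width: 26.0
clock: 1.98
position: [553.8, 176.4, 317.8]
ee_rot: [0.844, -0.537, -0.001, 0.001]
contact_force: [-0.8, -0.6, 0.3]
gripper_width: 26.0
t 1.98 pos [553.8 176.4 317.8] yaw -64.9 tilt [-0.003  0.    -1.   ] F [-0.8 -0.6  0.3] w 26.0 j [ 0.59  0.39 -0.22 -0.   -0.96 -0.15]
[-170, 59, 68] 0
[-170, 59, 143] 0
```

```bash
python3 -m jog '[[[-55,20,15,0],[-110,40,30,0],[-165,57,50,0],[-170,59,68,0],[-170,59,68,0]]]';  python3 -c "
from h import *
rows([(428,305,200,-65),(428,305,175,-65)])
im,d=arm.get_image('side');cv2.imwrite('pics/s1.png',cv2.resize(im[180:384,150:400],None,fx=2.4,fy=2.4))"
```

```text
clock: 2.6
position: [426.9, 304.9, 249.6]
ee_rot: [0.844, -0.536, -0.002, 0.002]
contact_force: [-0.3, -0.1, 0.2]
gripper_width: 25.6
t 2.6 pos [426.9 304.9 249.6] yaw -64.9 tilt [-0.006 -0.002 -1.   ] F [-0.3 -0.1  0.2] w 25.6 j [ 0.93  0.39 -0.43 -0.   -0.75 -0.49]
[0, -1, 50] 0
[0, -2, 75] 0
```

View pics/s1.png

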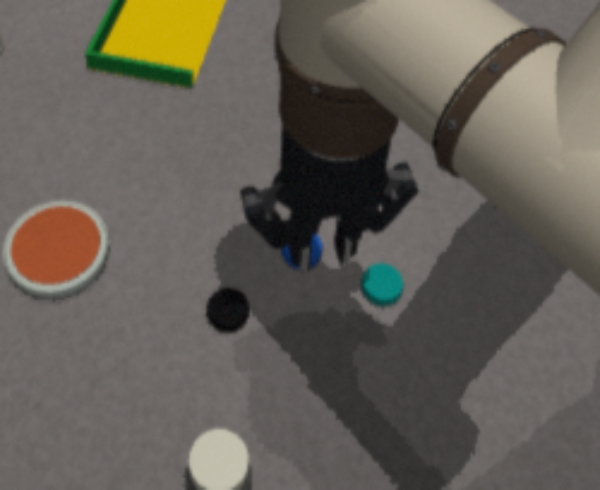

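The crop shows the jaws straddling the area behind blue cap A (crop ~(300,250)), with teal at (382,285) and black at (228,310), both clear. Descending.

```bash
python3 -m jog '[[[0,0,25,0],[0,-1,45,0],[0,-1,60,0],[0,-2,70,0],[0,-2,73,0]]]';  python3 -c "
from h import *
rows([(428,305,175,-65),(549,45,175,-65)])
im,d=arm.get_image('side');cv2.imwrite('pics/s2.png',cv2.resize(im[200:340,190:350],None,fx=4,fy=4))"
```

```text
clock: 3.28
position: [429.5, 305.5, 177.2]
ee_rot: [0.844, -0.537, -0.001, 0.001]
contact_force: [-0.4, 0.8, 0.5]
gripper_width: 25.8
t 3.27 pos [429.5 305.5 177.2] yaw -65.0 tilt [-0.004 -0.001 -1.   ] F [-0.4  0.8  0.5] w 25.8 j [ 0.93  0.5  -0.49 -0.   -0.58 -0.48]
[0, 2, 2] 0
[287, 2, 2] 0
```

View pics/s2.png

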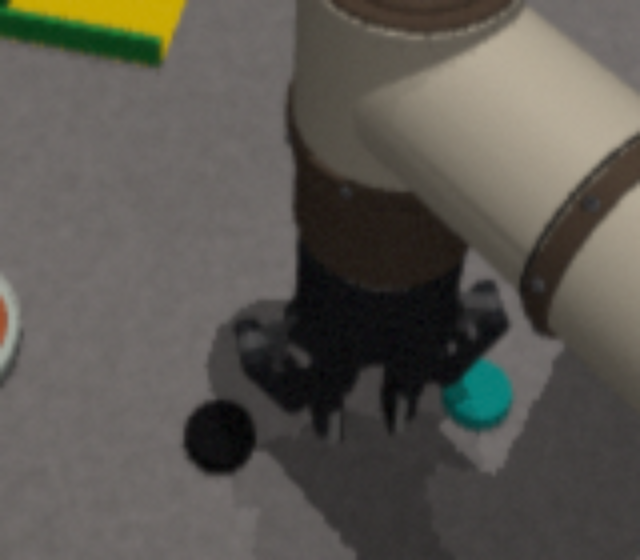

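```bash
python3 -m jog '[[[6,1,1,0],[14,1,2,0],[24,1,2,0],[36,1,2,0],[48,1,2,0]]]';  python3 -m jog '[[[13,0,0,0],[26,0,0,0],[39,0,0,0],[52,0,0,0],[62,0,0,0]]]'; python3 -c "
from h import *
rows([(538,68,175,-65)])
im,d=arm.get_image('top');cv2.imwrite('pics/t3.png',cv2.resize(im[130:270,100:340],None,fx=3,fy=3))
im,d=arm.get_image('side');cv2.imwrite('pics/s3.png',cv2.resize(im[150:340,150:350],None,fx=3,fy=3))"
```

```text
clock: 3.95
position: [449.3, 260.8, 175.2]
ee_rot: [0.844, -0.537, -0.001, 0.001]
contact_force: [0.0, 0.4, 0.1]
gripper_width: 26.0
clock: 4.58
position: [475.9, 203.8, 175.2]
ee_rot: [0.843, -0.537, -0.001, 0.001]
contact_force: [-0.2, 0.3, -0.8]
gripper_width: 26.1
t 4.58 pos [475.9 203.8 175.2] yaw -65.0 tilt [-0.004 -0.001 -1.   ] F [-0.2  0.3 -0.8] w 26.1 j [ 0.72  0.5  -0.51 -0.   -0.56 -0.28]
[149, 1, 0] 0
```

View pics/t3.png

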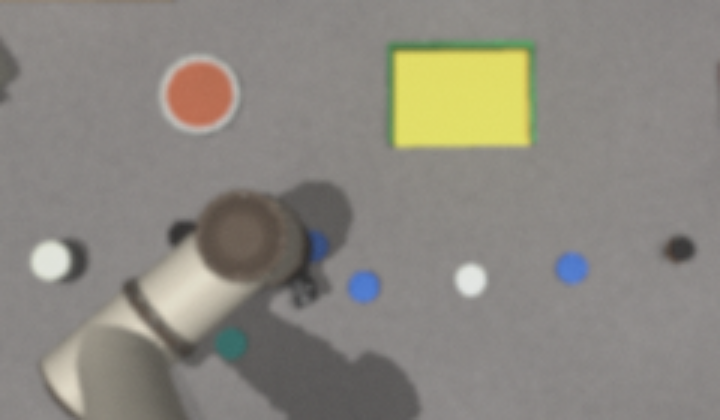

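View pics/s3.png

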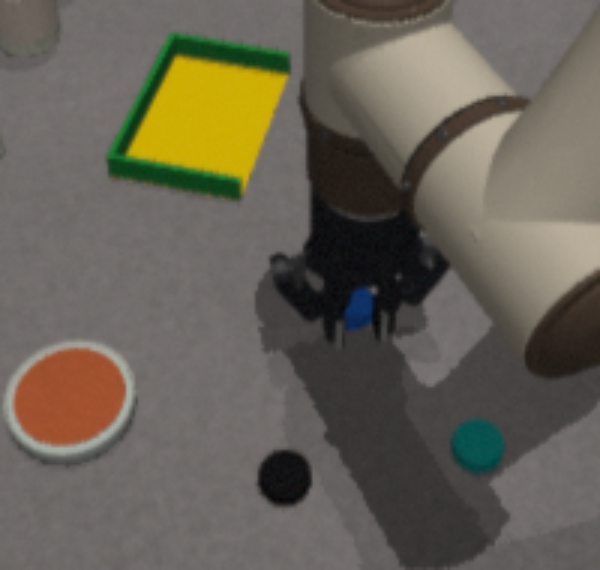

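Cap A is in the cradle and being pushed (side crop ~(358,308)), and cap B is clear on the right.

```bash
python3 -m jog '[[[10,0,0,0],[24,0,0,0],[38,0,0,0],[52,1,0,0],[64,1,0,0]]]';  python3 -m jog '[[[14,0,0,0],[28,0,0,0],[42,0,0,0],[56,0,0,0],[68,0,0,0]]]'; python3 -m jog '[[[8,0,0,0],[16,0,0,0],[21,0,0,0],[24,0,0,0],[25,0,0,0]]]'; python3 -c "
from h import *
rows([(538,68,175,-65)])
im,d=arm.get_image('top');cv2.imwrite('pics/t4.png',cv2.resize(im[130:270,100:340],None,fx=3,fy=3))
im,d=arm.get_image('side');b,_=blobs('side',im,'blue');print([(c.round(),s[4],ray('side',*c,10).round()) for c,s in b])
cv2.imwrite('pics/s4.png',cv2.resize(im[150:340,150:350],None,fx=3,fy=3))"
```

```text
clock: 5.3
position: [502.2, 144.2, 175.0]
ee_rot: [0.843, -0.538, -0.002, 0.002]
contact_force: [-0.6, 1.2, 0.2]
gripper_width: 26.2
clock: 5.92
position: [531.3, 81.6, 175.0]
ee_rot: [0.843, -0.538, -0.002, 0.002]
contact_force: [-0.6, 0.5, -0.0]
gripper_width: 26.5
clock: 6.55
position: [541.8, 58.9, 174.9]
ee_rot: [0.843, -0.538, -0.002, 0.002]
contact_force: [0.8, 0.5, 0.3]
gripper_width: 26.1
t 6.55 pos [541.8  58.9 174.9] yaw -65.1 tilt [-0.004 -0.001 -1.   ] F [0.8 0.5 0.3] w 26.1 j [ 0.41  0.53 -0.45 -0.   -0.6   0.03]
[-10, 0, 0] 0
[(array([181.,  88.]), np.int32(71), array([ 967., -464.,   10.])), (array([303., 170.]), np.int32(26), array([ 448., -122.,   10.])), (array([110., 184.]), np.int32(67), array([956.,  75.,  10.])), (array([122., 187.]), np.int32(60), array([918.,  74.,  10.])), (array([256., 203.]), np.int32(94), array([547.,  41.,  10.])), (array([ 81., 221.]), np.int32(82), array([956., 214.,  10.])), (array([ 95., 224.]), np.int32(82), array([918., 214.,  10.])), (array([291., 236.]), np.int32(179), array([438., 126.,  10.]))]
```

View pics/s4.png

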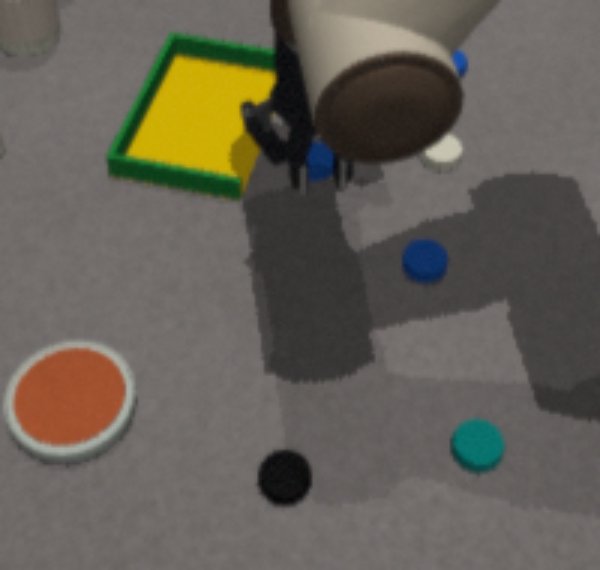

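Cap A is at the front of the pan mouth, about (552,36). I'll arc around it to face straight in.

```bash
python3 -c "
from h import *
c=np.array([552,36.5])
rows([(c[0]-35*np.cos(np.radians(a)),c[1]-35*np.sin(np.radians(a)),175,a) for a in (-65,-57,-48,-39,-30,-20,-10,0)])"
```

```text
t 6.65 pos [541.8  59.  174.9] yaw -65.1 tilt [-0.004 -0.001 -1.   ] F [ 0.1 -0.   0.4] w 26.2 j [ 0.41  0.53 -0.45 -0.   -0.6   0.03]
[-10, 0, 0] 0
[-10, 5, 0] -8
[-9, 10, 0] -17
[-7, 16, 0] -26
[-4, 20, 0] -35
[0, 25, 0] -45
[5, 29, 0] -55
[10, 32, 0] -65
```

```bash
python3 -m jog '[[[-10,0,0,0],[-10,5,0,-8],[-9,10,0,-17],[-7,16,0,-26],[-4,20,0,-35]]]'; python3 -c "
from h import *
rows([(520,37,175,-14),(518,37,175,0),(560,40,175,0)])"
```

```text
clock: 7.28
position: [521.4, 54.8, 175.1]
ee_rot: [0.967, -0.257, -0.002, 0.001]
contact_force: [-0.4, 0.3, -0.8]
gripper_width: 25.9
t 7.28 pos [521.4  54.8 175.1] yaw -29.7 tilt [-0.005 -0.001 -1.   ] F [-0.4  0.3 -0.8] w 25.9 j [ 0.41  0.5  -0.5  -0.   -0.57  0.64]
[8, 16, 0] -16
[6, 17, 0] -30
[41, -6, 0] -30
```

```bash
python3 -m jog '[[[3,5,0,-10],[5,11,0,-20],[6,17,0,-30],[6,17,0,-30],[6,17,0,-30]]]'; python3 -c "
from h import *
rows([(665,42,175,0)])
im,d=arm.get_image('side');b,_=blobs('side',im,'blue');print([(c.round(),s[4],ray('side',*c,10).round()) for c,s in b if c[0]>200])
cv2.imwrite('pics/s5.png',cv2.resize(im[150:300,180:330],None,fx=4,fy=4))"
```

```text
clock: 7.9
position: [518.2, 37.6, 175.1]
ee_rot: [1.0, 0.001, -0.002, 0.0]
contact_force: [0.6, 0.5, -0.7]
gripper_width: 26.0
t 7.9 pos [518.2  37.6 175.1] yaw 0.2 tilt [-0.004 -0.001 -1.   ] F [ 0.6  0.5 -0.7] w 26.0 j [ 0.38  0.5  -0.51 -0.   -0.57  1.19]
[147, -4, 0] 0
[(array([253., 204.]), np.int32(120), array([554.,  43.,  10.])), (array([291., 236.]), np.int32(179), array([438., 126.,  10.]))]
```

View pics/s5.png

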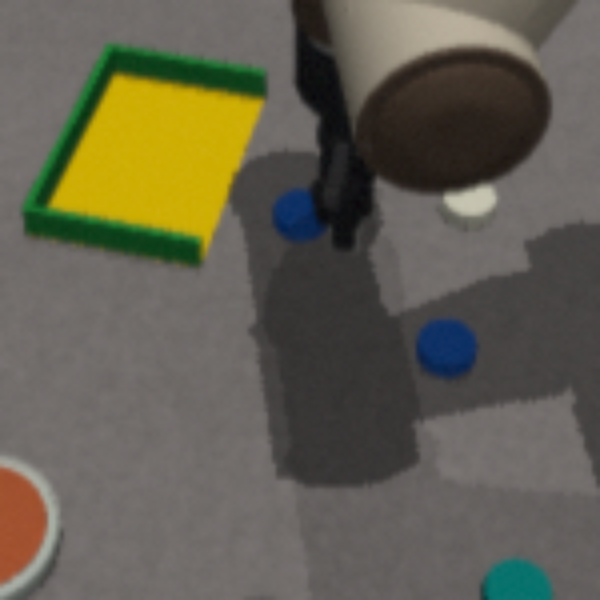

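Cap A sits squarely ahead of the jaws. Pushing it in.

```bash
python3 -m jog '[[[10,0,0,0],[20,-1,0,0],[33,-2,0,0],[46,-3,0,0],[59,-4,0,0]]]';  python3 -m jog '[[[13,0,0,0],[26,0,0,0],[39,0,0,0],[52,0,0,0],[64,0,0,0]]]'; python3 -c "
from h import *
rows([(663,41,175,0)])
im,d=arm.get_image('side');b,_=blobs('side',im,'blue');print([(c.round(),s[4],ray('side',*c,10).round()) for c,s in b if c[0]>200])
cv2.imwrite('pics/s6.png',cv2.resize(im[130:280,160:310],None,fx=4,fy=4))"
```

```text
clock: 8.57
position: [578.3, 41.7, 174.8]
ee_rot: [1.0, 0.002, -0.002, 0.001]
contact_force: [-0.2, 1.5, -0.5]
gripper_width: 26.1
clock: 9.2
position: [643.1, 41.9, 174.5]
ee_rot: [1.0, 0.002, -0.002, 0.001]
contact_force: [-0.0, -0.6, 0.1]
gripper_width: 26.0
t 9.2 pos [643.1  41.9 174.5] yaw 0.2 tilt [-0.004 -0.001 -1.   ] F [-0.  -0.6  0.1] w 26.0 j [ 0.32  0.65 -0.18 -0.   -0.74  1.26]
[20, 1, -1] 0
[(array([299., 171.]), np.int32(114), array([ 460., -116.,   10.])), (array([210., 199.]), np.int32(37), array([670.,  56.,  10.])), (array([291., 236.]), np.int32(177), array([438., 126.,  10.]))]
```

View pics/s6.png

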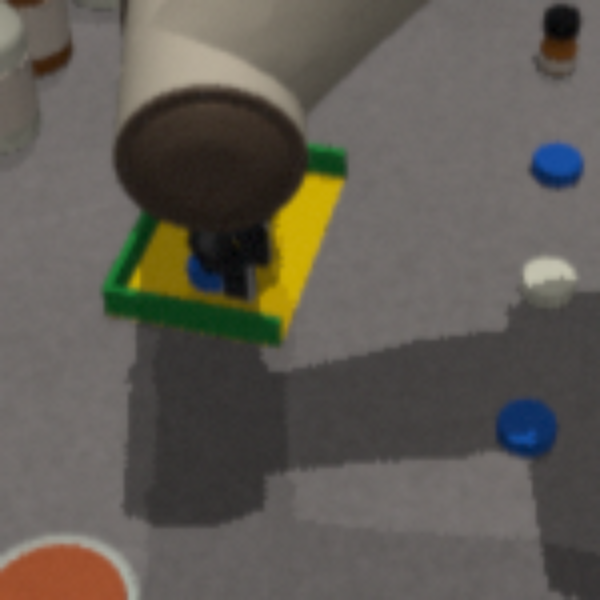

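Cap A is inside the pan, ahead of the jaws (crop ~(205,272)). A last 19 mm push, then back off and lift.

```bash
python3 -m jog '[[[7,0,-1,0],[13,0,-1,0],[17,0,-1,0],[19,0,-1,0],[19,0,-1,0]]]';  python3 -m jog '[[[-15,0,0,0],[-35,0,0,0],[-55,0,-40,0],[-60,0,-95,0],[-60,0,-110,0]]]'; python3 -c "
from h import *
rows([(410,-150,290,36)])
im,d=arm.get_image('side');b,_=blobs('side',im,'blue');print([(c.round(),s[4],ray('side',*c,10).round()) for c,s in b if c[0]>200])
cv2.imwrite('pics/s7.png',cv2.resize(im[130:280,160:310],None,fx=4,fy=4))"
```

```text
clock: 9.88
position: [663.5, 42.1, 175.5]
ee_rot: [1.0, 0.002, -0.001, 0.0]
contact_force: [0.3, -0.8, 1.2]
gripper_width: 25.9
clock: 10.5
position: [604.1, 42.3, 290.1]
ee_rot: [1.0, 0.002, 0.003, -0.0]
contact_force: [0.8, 0.5, -0.4]
gripper_width: 26.0
t 10.5 pos [604.1  42.3 290.1] yaw 0.3 tilt [ 0.005  0.001 -1.   ] F [ 0.8  0.5 -0.4] w 26.0 j [ 0.34  0.45 -0.2   0.   -0.92  1.24]
[-195, 191, -1] -36
[(array([299., 171.]), np.int32(113), array([ 460., -116.,   10.])), (array([206., 195.]), np.int32(114), array([686.,  45.,  10.])), (array([291., 236.]), np.int32(175), array([438., 125.,  10.]))]
```

View pics/s7.png

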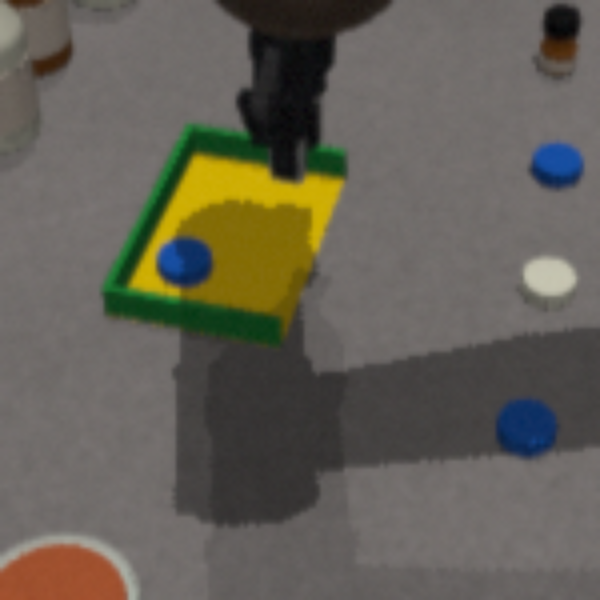

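Cap A lies flat in the back left of the pan. Next is cap C at about (459,-117), approached at yaw 45°.

```bash
python3 -m jog '[[[-36,39,0,-9],[-72,78,0,-18],[-108,117,0,-27],[-144,156,0,-36],[-180,194,0,-45]]]'; python3 -c "
from h import *
rows([(424,-152,290,45),(424,-152,230,45)])"
```

```text
clock: 11.18
position: [423.4, -153.6, 288.2]
ee_rot: [0.922, 0.387, 0.002, 0.0]
contact_force: [0.8, -0.5, -0.2]
gripper_width: 25.9
t 11.18 pos [ 423.4 -153.6  288.2] yaw 45.5 tilt [ 0.004  0.001 -1.   ] F [ 0.8 -0.5 -0.2] w 25.9 j [ 0.01  0.22 -0.57 -0.   -0.78  2.35]
[2, -1, -2] 1
[1, -1, 58] 1
```

```bash
python3 -m jog '[[[2,-1,30,1],[2,-1,60,1],[2,-1,85,1],[2,-1,105,1],[2,-1,112,1]]]'; python3 -c "
from h import *
rows([(442,-134,175,45),(530,-46,175,45)])
im,d=arm.get_image('side');b,_=blobs('side',im,'blue');print([(c.round(),s[4],ray('side',*c,10).round()) for c,s in b if c[0]>200])
cv2.imwrite('pics/s8.png',cv2.resize(im[100:250,210:360],None,fx=4,fy=4))"
```

```text
clock: 11.8
position: [423.7, -151.3, 174.4]
ee_rot: [0.925, 0.379, -0.0, -0.001]
contact_force: [0.6, -0.4, 0.8]
gripper_width: 26.4
t 11.8 pos [ 423.7 -151.3  174.4] yaw 44.5 tilt [-0.001  0.001 -1.   ] F [ 0.6 -0.4  0.8] w 26.4 j [ 0.02  0.42 -0.68 -0.   -0.47  2.33]
[25, 0, -1] 0
[150, -1, -1] 0
[(array([299., 171.]), np.int32(119), array([ 459., -115.,   10.])), (array([206., 195.]), np.int32(112), array([686.,  45.,  10.])), (array([291., 236.]), np.int32(175), array([438., 125.,  10.]))]
```

View pics/s8.png

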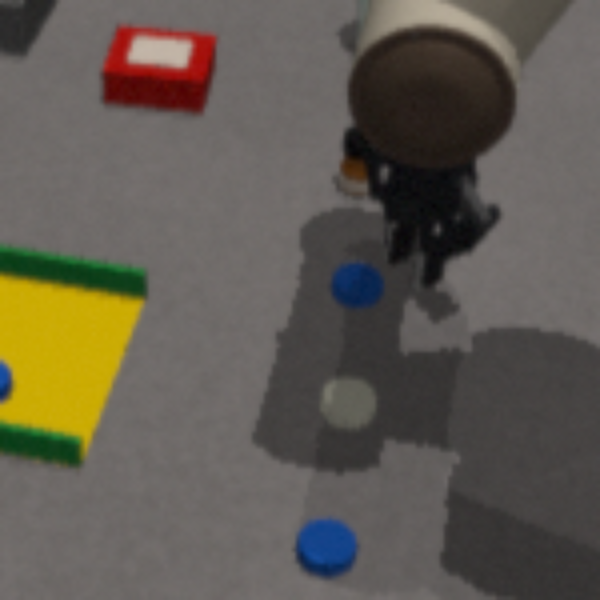

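Cap C (crop (357,285)) is straight ahead of the jaws, and the vial is untouched. Pushing.

```bash
python3 -m jog '[[[6,0,0,0],[14,0,-1,0],[24,0,-1,0],[36,0,-1,0],[48,0,-1,0]]]';  python3 -m jog '[[[13,0,0,0],[26,0,0,0],[39,0,0,0],[52,0,0,0],[64,0,0,0]]]'; python3 -m jog '[[[11,0,0,0],[21,0,0,0],[29,0,0,0],[35,0,0,0],[37,0,0,0]]]'; python3 -c "
from h import *
rows([(530,-46,175,45)])
im,d=arm.get_image('side');b,_=blobs('side',im,'blue');print([(c.round(),s[4],ray('side',*c,10).round()) for c,s in b if c[0]>200])
cv2.imwrite('pics/s9.png',cv2.resize(im[100:250,210:360],None,fx=4,fy=4))"
```

```text
clock: 12.48
position: [458.8, -116.9, 175.6]
ee_rot: [0.925, 0.379, 0.0, -0.001]
contact_force: [1.0, -0.7, 0.8]
gripper_width: 26.1
clock: 13.1
position: [505.1, -71.4, 175.7]
ee_rot: [0.925, 0.379, 0.0, -0.001]
contact_force: [0.4, -0.4, -0.7]
gripper_width: 26.0
clock: 13.72
position: [531.6, -45.3, 175.7]
ee_rot: [0.925, 0.379, 0.0, -0.001]
contact_force: [-0.3, -0.3, 0.0]
gripper_width: 26.0
t 13.72 pos [531.6 -45.3 175.7] yaw 44.6 tilt [ 0.     0.001 -1.   ] F [-0.3 -0.3  0. ] w 26.0 j [ 0.22  0.51 -0.48 -0.   -0.58  2.13]
[-2, -1, 1] 0
[(array([261., 187.]), np.int32(127), array([548., -24.,  10.])), (array([206., 195.]), np.int32(111), array([686.,  46.,  10.])), (array([291., 236.]), np.int32(176), array([438., 125.,  10.]))]
```

View pics/s9.png

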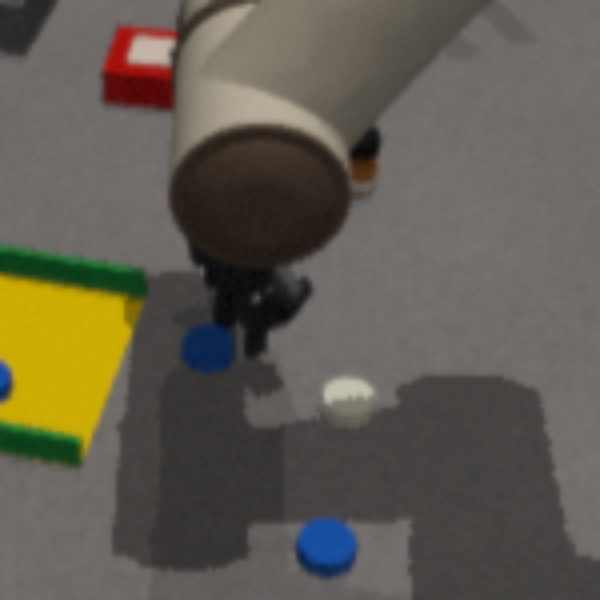

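```bash
python3 -c "
from h import *
c=np.array([549.5,-27.5])
rows([(c[0]-35*np.cos(np.radians(a)),c[1]-35*np.sin(np.radians(a)),175,a) for a in (44.6,35,25,15,5,0)])"
```

```text
t 13.78 pos [531.6 -45.2 175.7] yaw 44.6 tilt [ 0.     0.001 -1.   ] F [ 0.1 -0.2 -0.1] w 26.2 j [ 0.22  0.51 -0.48 -0.   -0.58  2.13]
[-10, 0, 1] 0
[-9, -6, 1] 10
[-8, -12, 1] 20
[-5, -17, 1] 30
[-2, -22, 1] 40
[0, -25, 1] 45
```

```bash
python3 -m jog '[[[-11,0,0,0],[-10,-6,0,10],[-9,-12,0,20],[-6,-17,0,30],[-3,-22,0,40]]]'; python3 -m jog '[[[2,-3,0,5],[10,-3,0,5],[20,-3,0,5],[32,-3,0,5],[44,-3,0,5]]]'; python3 -c "
from h import *
rows([(663,-27,175,0)])
im,d=arm.get_image('side');b,_=blobs('side',im,'blue');print([(c.round(),s[4],ray('side',*c,10).round()) for c,s in b if c[0]>200])
cv2.imwrite('pics/s10.png',cv2.resize(im[100:250,160:310],None,fx=4,fy=4))"
```

```text
clock: 14.4
position: [513.2, -32.3, 175.7]
ee_rot: [0.999, 0.036, -0.0, -0.001]
contact_force: [-0.5, 0.3, -0.3]
gripper_width: 26.0
clock: 15.02
position: [557.8, -26.1, 175.6]
ee_rot: [1.0, -0.007, -0.0, -0.001]
contact_force: [-0.6, 0.2, 0.8]
gripper_width: 25.7
t 15.03 pos [557.8 -26.1 175.6] yaw -0.8 tilt [-0.     0.001 -1.   ] F [-0.6  0.2  0.8] w 25.7 j [ 0.24  0.54 -0.41 -0.   -0.62  1.32]
[105, -1, 1] -1
[(array([248., 186.]), np.int32(74), array([586., -16.,  10.])), (array([206., 195.]), np.int32(113), array([686.,  46.,  10.])), (array([291., 236.]), np.int32(175), array([438., 125.,  10.]))]
```

View pics/s10.png

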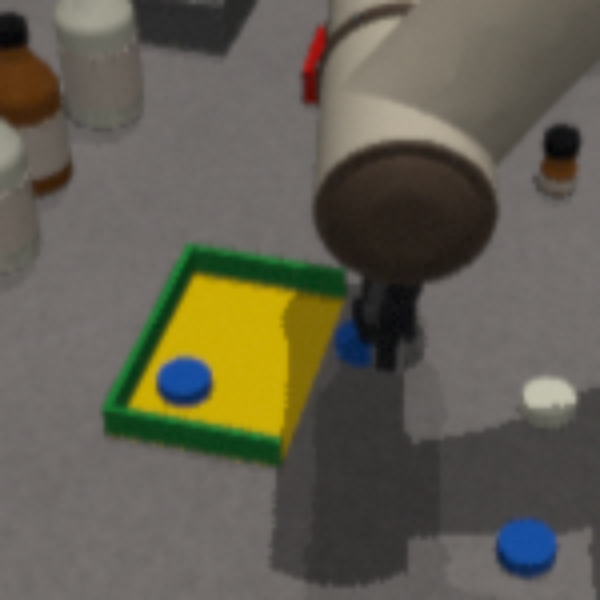

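Cap C is in the cradle at the mouth (crop (352,343)). Pushing it in.

```bash
python3 -m jog '[[[9,0,0,0],[21,0,0,-1],[34,0,0,-1],[47,0,0,-1],[60,0,0,-1]]]';  python3 -m jog '[[[12,0,0,0],[24,0,0,0],[34,0,0,0],[41,0,0,0],[44,0,0,0]]]'; python3 -m jog '[[[-15,0,0,0],[-35,0,0,0],[-55,0,-40,0],[-60,0,-95,0],[-60,0,-110,0]]]'; python3 -c "
from h import *
rows([(393,150,290,-30),(395,148,175,-30)])
im,d=arm.get_image('side');b,_=blobs('side',im,'blue');print([(c.round(),s[4],ray('side',*c,10).round()) for c,s in b if c[0]>200])
cv2.imwrite('pics/s11.png',cv2.resize(im[100:250,160:310],None,fx=4,fy=4))"
```

```text
clock: 15.7
position: [620.3, -26.7, 175.9]
ee_rot: [1.0, 0.002, 0.001, -0.001]
contact_force: [-0.8, 0.5, 0.4]
gripper_width: 25.9
clock: 16.32
position: [664.7, -26.6, 175.9]
ee_rot: [1.0, 0.002, 0.001, -0.001]
contact_force: [-0.5, -0.8, 0.3]
gripper_width: 26.0
clock: 16.95
position: [604.8, -26.8, 290.3]
ee_rot: [1.0, 0.002, 0.005, -0.001]
contact_force: [0.2, 0.5, -1.2]
gripper_width: 25.7
t 16.95 pos [604.8 -26.8 290.3] yaw 0.3 tilt [ 0.009  0.002 -1.   ] F [ 0.2  0.5 -1.2] w 25.7 j [ 0.22  0.45 -0.2  -0.   -0.91  1.35]
[-211, -178, -1] 30
[-210, -175, 114] 30
[(array([213., 178.]), np.int32(101), array([688., -22.,  10.])), (array([206., 195.]), np.int32(114), array([686.,  45.,  10.])), (array([291., 236.]), np.int32(173), array([438., 125.,  10.]))]
```

View pics/s11.png

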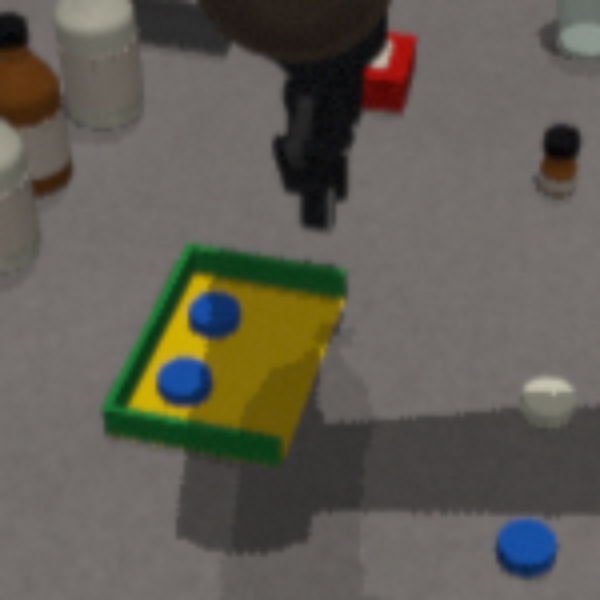

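A and C are both flat at the back of the pan (crop (185,381) and (214,315)). Next is cap B at about (438,123), approached at yaw -40°.

```bash
python3 -m jog '[[[-41,-36,0,8],[-82,-72,0,16],[-123,-109,0,24],[-164,-146,0,32],[-204,-182,0,40]]]'; python3 -c "
from h import *
rows([(400,155,290,-40),(400,155,175.5,-40)])"
```

```text
clock: 17.62
position: [398.7, 155.0, 288.1]
ee_rot: [0.94, -0.342, 0.004, -0.002]
contact_force: [0.4, 0.4, 0.7]
gripper_width: 26.1
t 17.62 pos [398.7 155.  288.1] yaw -40.0 tilt [ 0.008  0.001 -1.   ] F [0.4 0.4 0.7] w 26.1 j [ 0.76  0.18 -0.62  0.01 -0.76  0.11]
[1, -1, -2] 0
[0, 0, 113] 0
```

```bash
python3 -m jog '[[[0,0,30,0],[0,0,60,0],[0,0,88,0],[0,0,106,0],[0,0,113,0]]]'; python3 -m jog '[[[6,0,0,0],[14,0,0,0],[24,0,0,0],[36,0,0,0],[48,0,0,0]]]'; python3 -c "
from h import *
rows([(550,29,175,-40)])
im,d=arm.get_image('side');b,_=blobs('side',im,'blue');print([(c.round(),s[4],ray('side',*c,10).round()) for c,s in b if c[0]>200])
cv2.imwrite('pics/s12.png',cv2.resize(im[150:300,210:360],None,fx=4,fy=4))"
```

```text
clock: 18.25
position: [399.1, 154.7, 173.4]
ee_rot: [0.94, -0.342, 0.003, -0.0]
contact_force: [0.3, 0.1, -0.1]
gripper_width: 26.2
clock: 18.88
position: [436.5, 123.1, 173.7]
ee_rot: [0.939, -0.343, 0.003, -0.0]
contact_force: [-0.2, 0.6, -0.6]
gripper_width: 26.1
t 18.88 pos [436.5 123.1 173.7] yaw -40.1 tilt [ 0.006 -0.001 -1.   ] F [-0.2  0.6 -0.6] w 26.1 j [ 0.64  0.43 -0.68  0.01 -0.46  0.23]
[147, -1, -1] 0
[(array([213., 178.]), np.int32(96), array([688., -23.,  10.])), (array([206., 195.]), np.int32(113), array([686.,  46.,  10.]))]
```

View pics/s12.png

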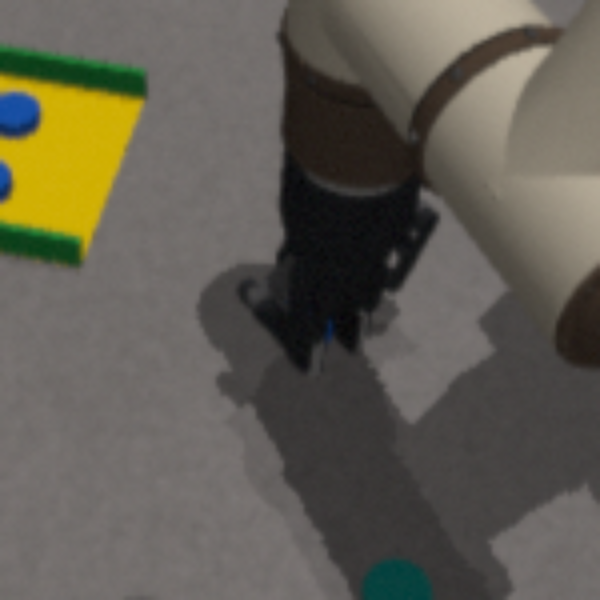

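A sliver of blue shows between the jaws at (330,330): cap B is in front of them. Continuing, with a 2 mm lift.

```bash
python3 -m jog '[[[10,0,-1,0],[22,0,-2,0],[35,0,-2,0],[48,0,-2,0],[61,0,-2,0]]]';  python3 -m jog '[[[13,0,0,0],[26,0,0,0],[39,0,0,0],[52,0,0,0],[62,0,0,0]]]'; python3 -m jog '[[[9,0,0,0],[15,0,0,0],[20,0,0,0],[23,0,0,0],[23,0,0,0]]]'; python3 -c "
from h import *
im,d=arm.get_image('side');b,_=blobs('side',im,'blue');print([(c.round(),s[4],ray('side',*c,10).round()) for c,s in b if c[0]>200])
s=arm.read_state()['position'];c=s[:2]+25*np.array([.766,-.643]);print(c)
rows([(c[0]-35*np.cos(np.radians(a)),c[1]-35*np.sin(np.radians(a)),175,a) for a in (-40,-31,-21,-11,-1,0)])
cv2.imwrite('pics/s13.png',cv2.resize(im[130:280,180:330],None,fx=4,fy=4))"
```

```text
clock: 19.55
position: [484.6, 82.9, 176.0]
ee_rot: [0.939, -0.343, 0.003, -0.001]
contact_force: [0.3, 0.4, -0.1]
gripper_width: 26.1
clock: 20.18
position: [532.7, 42.3, 176.3]
ee_rot: [0.939, -0.343, 0.003, -0.001]
contact_force: [-0.3, 0.3, -0.1]
gripper_width: 25.8
clock: 20.8
position: [550.3, 27.5, 176.5]
ee_rot: [0.939, -0.343, 0.003, -0.001]
contact_force: [-0.1, 0.5, -0.8]
gripper_width: 26.2
[(array([213., 178.]), np.int32(96), array([688., -23.,  10.])), (array([206., 195.]), np.int32(112), array([686.,  45.,  10.])), (array([256., 195.]), np.int32(23), array([556.,  12.,  10.]))]
[569.35985322  11.50503548]
t 20.85 pos [550.2  27.6 176.5] yaw -40.1 tilt [ 0.006 -0.001 -1.   ] F [-0.5 -0.2  1.2] w 26.2 j [ 0.35  0.53 -0.44  0.01 -0.6   0.52]
[-10, 0, 1] 0
[-10, 6, 1] -9
[-8, 11, 1] -19
[-6, 17, 1] -29
[-2, 22, 1] -39
[-2, 23, 1] -40
```

View pics/s13.png

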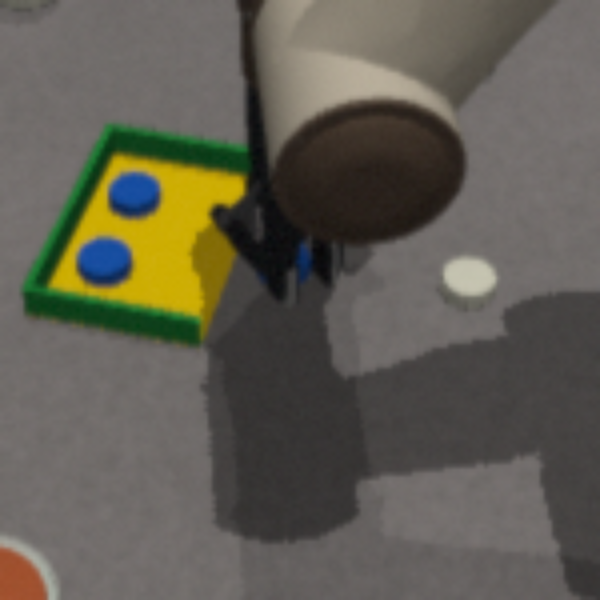

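Cap B is still in the cradle (crop ~(302,262)), at about (569,11). Arc to face the pan, then push.

```bash
python3 -m jog '[[[-11,0,1,0],[-11,6,1,-9],[-9,11,1,-19],[-7,17,1,-29],[-3,22,1,-39]]]'; python3 -c "
from h import *
im,d=arm.get_image('side');b,_=blobs('side',im,'blue');print([(c.round(),s[4],ray('side',*c,10).round()) for c,s in b if c[0]>200])
rows([(630,9,175,0)])
cv2.imwrite('pics/s14.png',cv2.resize(im[130:280,180:330],None,fx=4,fy=4))"
```

```text
clock: 21.48
position: [532.9, 13.1, 175.4]
ee_rot: [1.0, -0.007, 0.003, 0.0]
contact_force: [0.2, 0.7, 0.0]
gripper_width: 26.2
[(array([213., 178.]), np.int32(96), array([688., -23.,  10.])), (array([206., 195.]), np.int32(112), array([686.,  45.,  10.])), (array([249., 196.]), np.int32(118), array([571.,  18.,  10.]))]
t 21.52 pos [532.9  12.5 175.4] yaw -0.6 tilt [ 0.005 -0.001 -1.   ] F [ 0.6 -0.1  0.2] w 26.4 j [ 0.33  0.51 -0.48  0.01 -0.57  1.23]
[97, 2, 1] -1
```

View pics/s14.png

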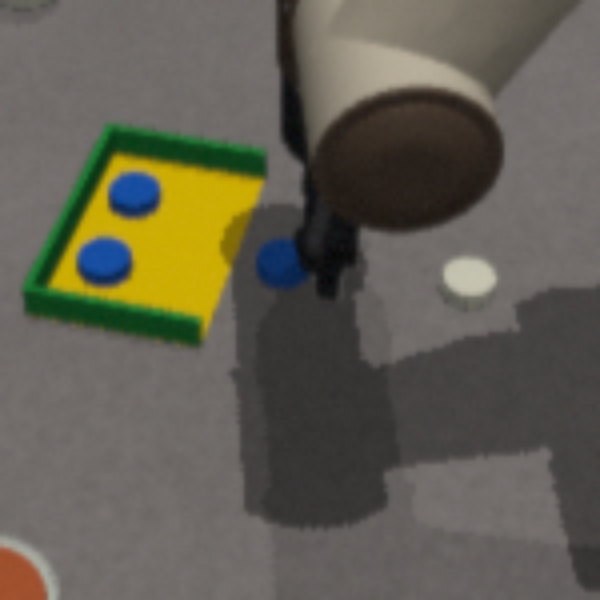

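Cap B is squarely ahead of the jaws (crop (282,262)), in line with the mouth.

```bash
python3 -m jog '[[[8,0,0,0],[17,1,0,-1],[29,2,0,-1],[42,2,0,-1],[55,2,0,-1]]]';  python3 -m jog '[[[12,0,0,0],[24,0,0,0],[34,0,0,0],[41,0,0,0],[43,0,0,0]]]'; python3 -m jog '[[[-10,0,0,0],[-30,0,0,0],[-60,0,-40,0],[-90,0,-95,0],[-100,0,-120,0]]]';python3 -m jog '[[[-20,50,-10,0],[-40,100,-20,0],[-60,155,-30,0],[-80,210,-30,0],[-80,260,-30,0]]]'; python3 -c "
from h import *
rows([])
for n in('side','top'):
    im,d=arm.get_image(n);cv2.imwrite(f'pics/{n}15.png',im)
    for c in('blue','white','teal','black','red'):
        b,_=blobs(n,im,c)
        for ce,s in b:
            P=ray(n,*ce,12)
            if 350<P[0]<730 and abs(P[1])<510:print(n,c,ce.round(1),s[4],P.round()[:2])
"
```

```text
clock: 22.15
position: [588.9, 9.9, 175.5]
ee_rot: [1.0, 0.003, 0.003, 0.001]
contact_force: [0.1, 0.6, 0.6]
gripper_width: 25.9
clock: 22.78
position: [632.2, 10.2, 175.6]
ee_rot: [1.0, 0.003, 0.003, 0.001]
contact_force: [0.2, -0.1, 0.4]
gripper_width: 26.0
clock: 23.4
position: [529.5, 9.5, 298.0]
ee_rot: [1.0, 0.004, 0.004, 0.0]
contact_force: [-0.0, -0.3, -0.1]
gripper_width: 26.0
clock: 24.02
position: [448.5, -252.2, 327.8]
ee_rot: [1.0, 0.003, 0.004, -0.0]
contact_force: [2.1, 0.7, -0.2]
gripper_width: 26.1
t 24.02 pos [ 448.5 -252.2  327.8] yaw 0.4 tilt [ 0.008  0.    -1.   ] F [ 2.1  0.7 -0.2] w 26.1 j [-0.2   0.27 -0.37 -0.   -0.92  1.78]
side blue [216.6 183.7] 205 [671.  -1.]
side blue [205.6 194.8] 112 [686.  47.]
side white [249.7 112.4] 74 [ 673. -369.]
side white [240.6 371.2] 476 [472. 457.]
side teal [308.9 298. ] 243 [373. 279.]
side black [300.  135.3] 70 [ 484. -284.]
side black [244.4 308.8] 241 [498. 337.]
side red [249.4 117.7] 378 [ 666. -337.]
top blue [263.1 154.4] 45 [686. -26.]
top blue [244. 155.] 45 [684.  42.]
top blue [252.9 163.4] 46 [655.  10.]
top white [165.  161.1] 116 [663. 320.]
top white [352.3 159.9] 135 [ 667. -342.]
top white [295.  225.6] 1810 [ 435. -137.]
top white [335.4 211.9] 655 [ 483. -278.]
top white [386.7 210.2] 35 [ 489. -459.]
top white [116.1 216.5] 133 [468. 487.]
top white [256.4 223. ] 83 [444.  -2.]
top teal [176.8 243.9] 67 [372. 274.]
top red [351.2 160.7] 294 [ 664. -338.]
top red [166.1 160.9] 302 [663. 316.]
```

View pics/side15.png

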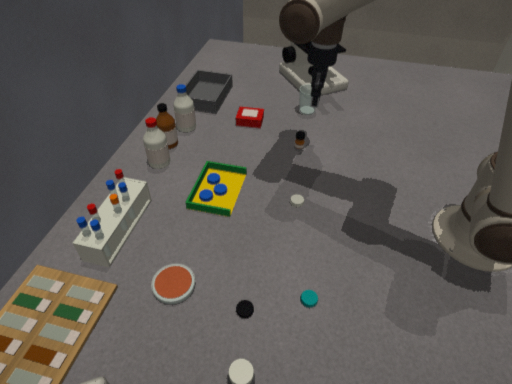

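View pics/top15.png

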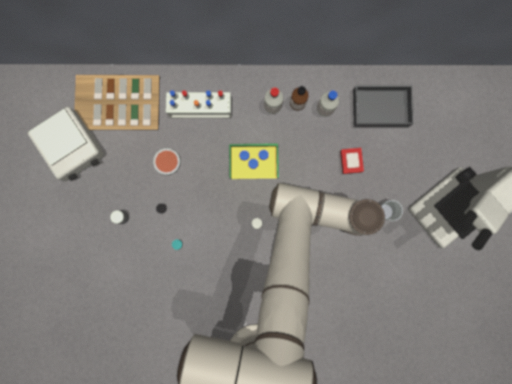

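All three blue caps lie flat in the pan: side (214,179), (220,189), (206,195); top (244,155), (263,154), (253,163). Everything else is where it started, and the arm is clear. Handing in.

```bash
python3 -m jog '[[[0,0,-5,0],[0,0,-10,0],[0,0,-10,0],[0,0,-10,0],[0,0,-10,0]]]'; python3 -c "
from bench import arm
print(arm.job_done())"
```

```text
clock: 24.75
position: [449.5, -253.6, 337.2]
ee_rot: [1.0, 0.001, 0.004, 0.0]
contact_force: [-0.4, -0.3, 1.3]
gripper_width: 26.2
the job is handed in; nothing more can be done
None
```

All three blue caps are in the collecting pan, and I handed the job in at about 25 s of the 72 s allowed. I pushed each one between the two fingertips, held 26 mm apart, first to the front of the mouth and then straight in. No cap was gripped or lifted.

- **Caps:** the last top view puts their centres at about (684, 42), (686, -26) and (655, 10). That is at least 30 mm inside the mouth line (x ≈ 606), and clear of the back wall (≈ 719) and side walls (≈ -72 and 88). Both pictures show them flat.
- **Everything else:** the white cap, dish, red box, grey jar and the black and turquoise look-alikes measured within about 2 mm of their first positions. The vial was checked in the side view only, since the arm hid it from the top. The beaker was partly hidden and judged by eye; it looks unmoved.
- **Forces:** the readings I took between moves stayed around 2 N or less.
- **Disagreement:** the side and top views differed by up to about 6 mm in y, because the calibration is approximate. This does not change the result. In the last side view two caps merged into one blob, so their separate positions come from the top view.

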